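Show the cook which egg, which cup and which pan

ROBOT

A 6-joint arm with a two-finger parallel gripper is mounted at the origin on the work surface. World frame = base frame: x ahead of the robot, y to its left, z up, the work surface at z = 0. Lengths are in m, angles in degrees, forces in N, time in s.
With the tool pointing down it reaches from about 0.375 to 0.9 m from the base axis. Payload 3.1 kg.
Tool frame: the origin (TCP) lies between the finger pads, 19 mm behind the fingertips; this is the grasp point; z points along the fingers, y is the line along which they close (so a half turn about z gives the same grasp; the last joint's range is limited). The gripper opens to 87 mm and grips with 3 to 60 N. Pads are 19 mm wide; open, the fingers measure 117 mm over their backs; the gripper's body (75 mm by 190 mm) begins 51 mm behind the grasp point.
Start: joints at [65.804, 30.224, 82.088, -0, 67.689, -10.227], TCP at [0.151, 0.607, 0.241] pointing down, gripper open.
Joint ranges: [-176.69, 176.69], [-43.24, 126.21], [12.49, 139.97], [-82, 262], [0, 151.66], [-163.58, 163.58]. Speed limits (degrees/s): [159.86, 159.86, 180, 180, 180, 180].

INTERFACE

Orientations are given as a 3x3 rotation matrix whose columns are the frame's x, y, z axes.
In Python, from rig import bot gives the robot as it stands.
- The arm moves only by the tool move_arm, never from a script. Its argument "increments" is a list of rows, each an object with "xyz": the shift along the tool's x, y, z in mm, a list of three; "roll": the turn about the tool's z in rad; "grip": the opening in per cent of the stroke, from 0 (shut) to 100 (fully open). A call has 1 to 5 rows; each row shifts and turns the commanded pose from where the row before left it, along the tool's axes as they then stand; what a row does not reach is not made up. A row lasts 1/12 s, in which the tool goes at most 41.7 mm and 7.16 degrees, less where a joint would pass 70% of its speed; a pose out of reach is approached as far as the arm can. A call is refused whole if a number of a shift passes 41.7 or a number of a turn 0.125, either way. A call with a gripper value outside its range is refused whole. The fingers move at their own pace and stop on an object; the grip force is fixed at half the most. Time passes only in rows, so rows that do not move let the fingers close. It gives the time, the measured TCP pose, the force, the opening and the grip force at its end, in the units of the state.
- bot.read_state(): the state, without advancing time (a new reading comes with each control period).
- bot.capture(name): name is "side" or "top" or "wrist"; returns (picture, depth): 400x640x3 uint8, red, green, blue; 400x640 float32, m along the optical axis (not along the pixel's ray), 0 where there is no reading.
- bot.camera_model(name): a dict with "intrinsics" (3x3 intrinsics, pixels), "rvec" (rotation vector, rad) and "tvec" (3), from world to camera coordinates, as OpenCV has them; the wrist camera has in their place "tool_from_camera" (4x4, takes a point from camera to tool coordinates, whose origin is the TCP and whose axes are the flange's). Camera axes: x right, y down, z forward; pixel columns grow to the right and rows downward; lengths in m; the calibration is good to about 2 mm. A picture is of the moment at which its call begins: read the wrist's pose just before it. camera_model takes no time and is no camera call.
- bot.hand_in(): hands the job in; it is judged then, once.
Trained networks look in the newest picture that a camera, given by its name, has taken for a name from the list of things; names that differ only in an ending like _2 or _b are one class to them, and where a whole thing is asked for, a point or a joint stands for the part that bears it (a point fixed in the world has none). Each returns a list of dicts, best first, with "conf" (0 to 1); they miss things now and then, are a little off and sometimes report something else, mostly with a low value. They report only what shows in the picture. A call takes as long as a camera call.
- bot.spot_in(label, camera): "at" ([x, y, z] in m, in the coordinates of the camera as it stood for that picture, good to about 4 mm: the middle of the surface that is visible of it).
- bot.trace(label, camera): "mask" (400x640 bool, what is visible of it).
The state is a dict: "time_s": time; "joint_positions": joint angles; "qvel": joint speeds; "tau": joint torques, N m; "position": TCP position; "tcp_rot": TCP orientation; "force": force on the tool from outside, world axes, zero at the start; "moment": the same for the moment, N m; "opening": opening from 0.0 (shut) to 1.0 (fully open); "grasp_force": force on a finger pad.
Only numpy, scipy, OpenCV 4.12 (cv2) and the standard library are available. Lean on these libraries where they do the work, as an engineer would, in place of code of your own. Each camera call takes 0.05 s, during which the arm holds its last target. There are 200 camera calls.

TASK

Show the cook, whose hands are in the dough, what to do next: point at the brown egg she should take, then at the yellow cup she should crack it into to check it, then at the milk pan it goes into. For each one come down from above with the fingers pointing down, hold the fingertips two to three centimetres above the top of the egg, or above the middle of the cup's or pan's open mouth, for two full seconds, and rise again before moving on. Touch nothing at all, do not dip low over any other egg or the blue cup, and finish with the hand drawn at least 15 cm away from all three things.

Things in the scene. Friction and masses are not known exactly. Their poses are not given: they have to be found in the camera images.
- egg_brown_top (a point): top of the one brown egg, which stands in a pocket of the egg tray among five white eggs; egg 44 mm across and 58 mm tall, blunt end up; the point is the middle of its blunt top, about 64 mm above the counter; z up
- egg_brown: the brown egg (loose); origin at its lower tip, 58 mm below its top
- egg_tray: pale blue-green plastic egg tray, fixed, 116 x 220 mm and 30 mm high, 2 x 4 pockets 52 mm apart (two at one end empty); origin under its middle, y along it; may stand left or right of the cups (the milk pan on the other side), turned by up to 0.3 rad. Clear of the work stand a cereal container 231 mm high far right, a bottle 200 mm high near left and a 270 mm sink tap at the far left
- cup_yellow_rim (a point): centre of the open mouth of the yellow plastic cup, 78 mm above the counter, mouth 78 mm across; z up; the handle sticks out about 30 mm, roughly away from the robot
- cup_yellow: the yellow cup (loose, 90 g); origin under its middle
- cup_blue_rim (a point): centre of the mouth of a blue cup of the same shape (not asked for); z up
- milk_pan_rim (a point): centre of the open mouth of the stainless steel milk pan, 80 mm above the counter, mouth 146 mm across; z up; a handle with a black grip reaches 225 mm from the centre, roughly away from the robot, at 60 to 90 mm height
- milk_pan: the milk pan (loose, about 0.4 kg); origin under its middle, x towards its handle
- egg_white1_top (a point): top of white egg 1, same size and height as the brown one, its neighbours 52 mm away; z up
- egg_white2_top (a point): top of white egg 2, same size and height as the brown one, its neighbours 52 mm away; z up
- egg_white3_top (a point): top of white egg 3, same size and height as the brown one, its neighbours 52 mm away; z up
- egg_white4_top (a point): top of white egg 4, same size and height as the brown one, its neighbours 52 mm away; z up
- egg_white5_top (a point): top of white egg 5, same size and height as the brown one, its neighbours 52 mm away; z up

How it is judged (in metres and radians):
On the way, in this order (a step that is already met when the one before it is completed fails the run):
1. pointed at the brown egg: fingertips just above its top, fingers down, held (horizontal distance between the grasp point and egg_brown_top below 0.016 m and z of the grasp point in the frame of egg_brown_top between 0.021 and 0.075 m and angle between the grasp point's own z axis and vertical above 2.5 rad), for 1.5 s.
2. the hand has risen from the egg (z of the grasp point in the frame of egg_brown_top above 0.08 m), for 0.05 s.
3. pointed at the yellow cup: fingertips just above the middle of its mouth, held (horizontal distance between the grasp point and cup_yellow_rim below 0.025 m and z of the grasp point in the frame of cup_yellow_rim between 0.021 and 0.075 m and angle between the grasp point's own z axis and vertical above 2.5 rad), for 1.5 s.
4. the hand has risen from the cup (z of the grasp point in the frame of cup_yellow_rim above 0.08 m), for 0.05 s.
5. pointed at the milk pan: fingertips just above the middle of its mouth, held (horizontal distance between the grasp point and milk_pan_rim below 0.04 m and z of the grasp point in the frame of milk_pan_rim between 0.021 and 0.075 m and angle between the grasp point's own z axis and vertical above 2.5 rad), for 1.5 s.
At the end, for the whole second after the job is handed in: After pointing at egg, cup and pan in that order (1.5 s each, within 16, 25 and 40 mm sideways, TCP 21 to 75 mm above), the TCP is over 130 mm from all three, and they stand upright at rest within 10 mm of where they were (distance between the grasp point and egg_brown_top above 0.13 m and distance between the grasp point and cup_yellow_rim above 0.13 m and distance between the grasp point and milk_pan_rim above 0.13 m and distance of each of egg_brown, cup_yellow, milk_pan from where it was at the start of the episode below 0.01 m and angle between egg_brown's own z axis and vertical below 0.35 rad and angle between each of cup_yellow, milk_pan's own z axis and vertical below 0.1 rad and linear speed of each of egg_brown, cup_yellow, milk_pan below 0.02 m/s); the robot touches nothing.
It fails at once if the robot touches something (over 0.5 N) (contact force between any of the fingers, the arm and anything else above 0.5 N).
It fails at once if the egg, cup or pan is moved or lifted (over 15 mm) (distance of any of egg_brown, cup_yellow, milk_pan from where it was at the start of the episode above 0.015 m).
It fails at once if the fingertips dip low over another egg or the blue cup, as if pointing at it (TCP under 60 mm above it and within 16 mm, for the cup 25 mm, of its middle) ((horizontal distance between the grasp point and egg_white1_top below 0.016 m and z of the grasp point in the frame of egg_white1_top below 0.06 m) or (horizontal distance between the grasp point and egg_white2_top below 0.016 m and z of the grasp point in the frame of egg_white2_top below 0.06 m) or (horizontal distance between the grasp point and egg_white3_top below 0.016 m and z of the grasp point in the frame of egg_white3_top below 0.06 m) or (horizontal distance between the grasp point and egg_white4_top below 0.016 m and z of the grasp point in the frame of egg_white4_top below 0.06 m) or (horizontal distance between the grasp point and egg_white5_top below 0.016 m and z of the grasp point in the frame of egg_white5_top below 0.06 m) or (horizontal distance between the grasp point and cup_blue_rim below 0.025 m and z of the grasp point in the frame of cup_blue_rim below 0.06 m)).
It also fails if it takes over 54 s, if anything falls off the work surface, if the arm or the gripper's body presses on something with over 40 N, if the wrist force passes 120 N, or if a joint passes its speed limit or range.

## Working session

There is one attempt and no reset: what is moved stays moved. The work goes in short steps, Python scripts to look and compute and a tool call to move; the robot and the scene stay as the last step left them, time stands still between calls to the robot, and variables do not carry over. Pictures are saved under pics/ and viewed, at most 10 in all, crops included, and the job is handed in when it is done.

Besides the shell and the picture viewer there is one more tool, called as name([rows], argument=value, ...), one row to a line, values as JSON. move_arm: Moves the arm, as the interface text tells. Its arguments: {"type":"object","properties":{"increments":{"type":"array"}},"required":["increments"]}

```bash
mkdir -p pics
python3 - <<'E'
from rig import bot
import cv2,numpy as np
s=bot.read_state();print(s['time_s'],s['position'],np.round(s['tcp_rot'],3).tolist(),s['opening'])
for n in('top','side'):
    p,d=bot.capture(n);cv2.imwrite(f'pics/{n}1.png',p[:,:,::-1]);np.save(f'pics/{n}d.npy',d);np.save(f'pics/{n}p.npy',p)
    m=bot.camera_model(n);R=cv2.Rodrigues(np.array(m['rvec'],float))[0];t=np.array(m['tvec']).ravel()
    print(n,'cam',-R.T@t)
    for l in('egg_brown','cup_yellow','cup_blue_rim','milk_pan','egg_tray','egg_white1_top'):
        for r in bot.spot_in(l,n)[:6]: print(l,round(r['conf'],2),np.round(R.T@(np.array(r['at'])-t),3))
E
```

```text
0.0 [0.15057271 0.6059012  0.24029956] [[-0.97, 0.241, -0.001], [0.241, 0.97, -0.002], [0.0, -0.002, -1.0]] 1.0022241658026083
top cam [ 0.46679315 -0.03393291  1.00369652]
egg_brown 0.76 [0.574 0.257 0.053]
cup_yellow 0.94 [0.642 0.037 0.006]
cup_blue_rim 0.62 [0.483 0.012 0.004]
milk_pan 0.79 [ 0.557 -0.239  0.005]
egg_tray 0.7 [0.539 0.28  0.028]
egg_white1_top 0.77 [0.515 0.3   0.053]
side cam [0.51091309 0.59541796 0.76815712]
egg_brown 0.87 [0.572 0.273 0.056]
cup_yellow 0.62 [0.638 0.053 0.05 ]
milk_pan 0.75 [0.574 0.273 0.055]
milk_pan 0.73 [ 0.558 -0.243  0.05 ]
egg_tray 0.98 [0.543 0.292 0.032]
egg_tray 0.74 [0.635 0.052 0.043]
egg_white1_top 0.71 [0.57  0.273 0.054]
egg_white1_top 0.65 [0.517 0.316 0.048]
egg_white1_top 0.28 [0.537 0.214 0.052]
```

View pics/top1.png

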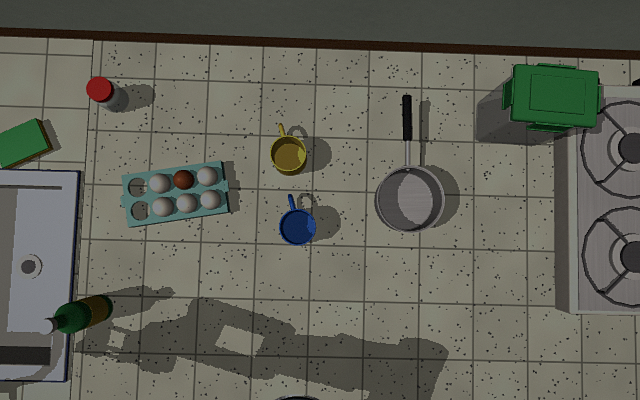

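View pics/side1.png

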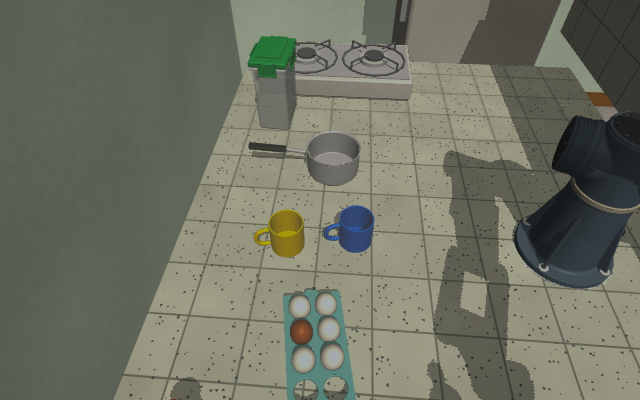

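The top view shows the brown egg at (184,180), the yellow cup at (289,155), the blue cup at (297,227) and the pan at (410,198). The side view agrees, with the brown egg at (301,331), the yellow cup at (287,232) and the pan at (333,157). Next I'll measure the top of the egg and the rims from the depth in both views.

Run:
```python
from rig import bot
import cv2,numpy as np
def cloud(n):
    d=np.load(f'pics/{n}d.npy');m=bot.camera_model(n);K=np.array(m['intrinsics']);R=cv2.Rodrigues(np.array(m['rvec'],float))[0];t=np.array(m['tvec']).ravel()
    v,u=np.mgrid[:400,:640];c=np.stack([(u-K[0,2])*d/K[0,0],(v-K[1,2])*d/K[1,1],d],-1)
    w=(c-t)@R; w[d<=0]=np.nan; return w
def circ(P):
    A=np.c_[2*P[:,:2],np.ones(len(P))];s=np.linalg.lstsq(A,(P[:,:2]**2).sum(1),rcond=None)[0]
    return s[:2],np.sqrt(s[2]+s[0]**2+s[1]**2)
G={'yellow':(.642,.04,.06),'blue':(.483,.012,.06),'pan':(.557,-.24,.095)}
for n in('top','side'):
    W=cloud(n);H=np.load(f'pics/{n}p.npy').astype(int)
    for k,(x,y,r) in G.items():
        P=W[np.isfinite(W[...,2])&(np.hypot(W[...,0]-x,W[...,1]-y)<r)]
        zt=np.percentile(P[:,2],99);P=P[(P[:,2]>zt-.007)]
        c,rr=circ(P)
        for _ in range(3):
            e=abs(np.hypot(*(P[:,:2]-c).T)-rr);P=P[e<max(.004,np.median(e)*2)];c,rr=circ(P)
        print(n,k,c.round(4),'r',rr.round(4),'z',zt.round(4),len(P))
    b=(H[...,0]>1.6*H[...,2])&(H[...,0]>1.3*H[...,1])&(np.hypot(W[...,0]-.574,W[...,1]-.262)<.04)
    P=W[b];s=np.linalg.lstsq(np.c_[2*P,np.ones(len(P))],(P**2).sum(1),rcond=None)[0]
    print(n,'egg sphere',s[:3].round(4),np.sqrt(s[3]+s[:3]@s[:3]).round(4),'ztop',np.nanpercentile(P[:,2],98),'mean',P.mean(0).round(4),len(P))
    q=np.isfinite(W[...,2])&(W[...,0]<.42)&(W[...,0]>0.02)&(W[...,1]>.25)&(W[...,2]>.06)
    if q.any():print(n,'tall near-left',W[q].min(0).round(3),W[q].max(0).round(3))
```

```text
top yellow [0.6332 0.0331] r 0.0372 z 0.078 179
top blue [0.4775 0.0082] r 0.0372 z 0.0778 168
top pan [ 0.5432 -0.2297] r 0.0696 z 0.0797 557
top egg sphere [0.5745 0.2618 0.0417] 0.0198 ztop 0.06257365849118479 mean [0.5731 0.2576 0.0529] 306
top tall near-left [0.258 0.412 0.06 ] [0.318 0.467 0.202]
side yellow [0.6341 0.0366] r 0.0373 z 0.0789 224
side blue [0.4781 0.0115] r 0.0373 z 0.079 211
side pan [ 0.5437 -0.2265] r 0.0697 z 0.081 296
side egg sphere [0.5753 0.2648 0.0422] 0.0208 ztop 0.06400455906924139 mean [0.5738 0.2723 0.0539] 406
```

move_arm([
  {"xyz": [0, 0, -25], "roll": 0, "grip": 0},
  {"xyz": [0, 0, -25], "roll": 0, "grip": 0},
  {"xyz": [0, 0, -25], "roll": 0, "grip": 0},
  {"xyz": [0, 0, -15], "roll": 0, "grip": 0},
  {"xyz": [0, 0, 0], "roll": 0, "grip": 0},
])

```text
time_s: 1.12
position: [0.1516, 0.6085, 0.3357]
tcp_rot: [[-0.97, 0.241, 0.004], [0.241, 0.97, 0.008], [-0.002, 0.009, -1.0]]
force: [0.4, 0.2, 1.1]
opening: 0.705
grasp_force: 0.0
```

move_arm([
  {"xyz": [-24, -11, 0], "roll": 0, "grip": 0},
  {"xyz": [-24, -11, 0], "roll": 0, "grip": 0},
  {"xyz": [-24, -11, 0], "roll": 0, "grip": 0},
  {"xyz": [-24, -11, 0], "roll": 0, "grip": 0},
  {"xyz": [-24, -11, 0], "roll": 0, "grip": 0},
])

```text
time_s: 1.53
position: [0.2543, 0.5228, 0.3298]
tcp_rot: [[-0.971, 0.241, -0.001], [0.241, 0.971, -0.002], [0.001, -0.002, -1.0]]
force: [-0.4, 0.4, -1.6]
opening: 0.323
grasp_force: 0.0
```

move_arm([
  {"xyz": [-25, -12, 0], "roll": 0, "grip": 0},
  {"xyz": [-25, -12, 0], "roll": 0, "grip": 0},
  {"xyz": [-25, -12, 0], "roll": 0, "grip": 0},
  {"xyz": [-25, -12, 0], "roll": 0, "grip": 0},
  {"xyz": [-25, -12, 0], "roll": 0, "grip": 0},
])

```text
time_s: 1.95
position: [0.3612, 0.4343, 0.3298]
tcp_rot: [[-0.97, 0.241, -0.002], [0.241, 0.97, -0.001], [0.001, -0.002, -1.0]]
force: [-1.0, 0.4, 0.4]
opening: 0.015
grasp_force: 0.0
```

move_arm([
  {"xyz": [-25, -12, 0], "roll": 0, "grip": 0},
  {"xyz": [-25, -12, 0], "roll": 0, "grip": 0},
  {"xyz": [-25, -12, 0], "roll": 0, "grip": 0},
  {"xyz": [-25, -12, 0], "roll": 0, "grip": 0},
  {"xyz": [-25, -12, 0], "roll": 0, "grip": 0},
])

```text
time_s: 2.37
position: [0.468, 0.346, 0.3298]
tcp_rot: [[-0.97, 0.241, -0.002], [0.242, 0.97, -0.001], [0.002, -0.001, -1.0]]
force: [-0.1, 0.9, 0.0]
opening: 0.006
grasp_force: 0.0
```

move_arm([
  {"xyz": [-25, -11, 0], "roll": 0, "grip": 0},
  {"xyz": [-25, -11, 0], "roll": 0, "grip": 0},
  {"xyz": [-25, -11, 0], "roll": 0, "grip": 0},
  {"xyz": [-25, -11, 0], "roll": 0, "grip": 0},
  {"xyz": [-24, -11, 0], "roll": 0, "grip": 0},
])

```text
time_s: 2.78
position: [0.5752, 0.2628, 0.3296]
tcp_rot: [[-0.97, 0.242, -0.002], [0.242, 0.97, -0.001], [0.002, -0.001, -1.0]]
force: [-0.9, -0.1, 0.1]
opening: 0.009
grasp_force: 0.0
```

move_arm([
  {"xyz": [0, 0, 20], "roll": 0, "grip": 0},
  {"xyz": [0, 0, 30], "roll": 0, "grip": 0},
  {"xyz": [0, 0, 30], "roll": 0, "grip": 0},
  {"xyz": [0, 0, 0], "roll": 0, "grip": 0},
  {"xyz": [0, 0, 0], "roll": 0, "grip": 0},
])

```text
time_s: 3.2
position: [0.5731, 0.2635, 0.2486]
tcp_rot: [[-0.97, 0.242, -0.006], [0.242, 0.97, -0.002], [0.006, -0.003, -1.0]]
force: [-0.1, -0.6, 0.5]
opening: 0.005
grasp_force: 0.0
```

Run:
```python
from rig import bot
import cv2,numpy as np
s=bot.read_state();R=np.array(s['tcp_rot']);p=np.array(s['position'])
im,d=bot.capture('wrist');cv2.imwrite('pics/w1.png',im[:,:,::-1])
m=bot.camera_model('wrist');K=np.array(m['intrinsics']);T=np.array(m['tool_from_camera'])
v,u=np.mgrid[:400,:640];c=np.stack([(u-K[0,2])*d/K[0,0],(v-K[1,2])*d/K[1,1],d],-1)
W=(c@T[:3,:3].T+T[:3,3])@R.T+p
H=im.astype(int);b=(d>0)&(H[...,0]>1.6*H[...,2])&(H[...,0]>1.3*H[...,1])&(np.hypot(W[...,0]-.574,W[...,1]-.262)<.04)
P=W[b];A=np.linalg.lstsq(np.c_[2*P,np.ones(len(P))],(P**2).sum(1),rcond=None)[0]
print(p,len(P),A[:3],P.max(0));e=np.array([.575,.263,.108]);print('tool delta mm',R.T@(e-p)*1000)
```

```text
[0.57305804 0.26354756 0.2486383 ] 1646 [0.53046162 0.26615487 0.18867693] [0.59383925 0.29890976 0.34905439]
tool delta mm [ -2.81144174   0.3710304  140.62417805]
```

Run:
```python
from rig import bot
import cv2,numpy as np
s=bot.read_state();R=np.array(s['tcp_rot']);p=np.array(s['position'])
im,d=bot.capture('wrist')
m=bot.camera_model('wrist');K=np.array(m['intrinsics']);T=np.array(m['tool_from_camera'])
v,u=np.mgrid[:400,:640];c=np.stack([(u-K[0,2])*d/K[0,0],(v-K[1,2])*d/K[1,1],d],-1)
W=(c@T[:3,:3].T+T[:3,3])@R.T+p
H=im.astype(int);b=(d>0)&(W[...,2]<.09)&(H[...,0]>1.6*H[...,2])&(H[...,0]>1.3*H[...,1])&(np.hypot(W[...,0]-.574,W[...,1]-.262)<.05)
P=W[b];A=np.linalg.lstsq(np.c_[2*P,np.ones(len(P))],(P**2).sum(1),rcond=None)[0]
print(p,len(P),A[:3],P.max(0),P.min(0));e=np.array([.575,.263,.108]);print('tool delta mm',R.T@(e-p)*1000)
```

```text
[0.57458962 0.2640939  0.25091098] 1240 [0.57609907 0.26377325 0.04348326] [0.59415017 0.28454521 0.06587267] [0.55458149 0.24304598 0.03119694]
tool delta mm [ -0.82198626  -0.87233648 142.91073341]
```

View pics/w1.png

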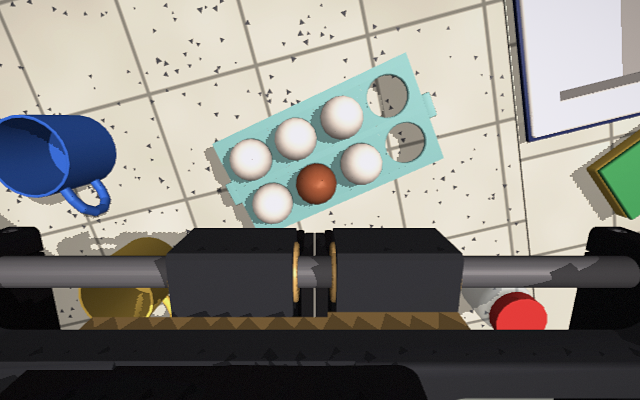

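The wrist view shows the brown egg at (316,184), just below the fingers' line. Its fit is (0.576, 0.264) with the top at about 0.065, which agrees with the other views. I'll descend and hold.

move_arm([
  {"xyz": [-1, 0, 30], "roll": 0, "grip": 0},
  {"xyz": [0, 0, 35], "roll": 0, "grip": 0},
  {"xyz": [0, 0, 35], "roll": 0, "grip": 0},
  {"xyz": [0, 0, 25], "roll": 0, "grip": 0},
  {"xyz": [0, 0, 12], "roll": 0, "grip": 0},
])

```text
time_s: 3.72
position: [0.5752, 0.2639, 0.1129]
tcp_rot: [[-0.971, 0.241, -0.002], [0.241, 0.971, -0.0], [0.001, -0.001, -1.0]]
force: [-0.4, -0.9, 0.1]
opening: 0.005
grasp_force: 0.0
```

move_arm([
  {"xyz": [0, 0, 5], "roll": 0, "grip": 0},
  {"xyz": [0, 0, 0], "roll": 0, "grip": 0},
  {"xyz": [0, 0, 0], "roll": 0, "grip": 0},
  {"xyz": [0, 0, 0], "roll": 0, "grip": 0},
  {"xyz": [0, 0, 0], "roll": 0, "grip": 0},
])

```text
time_s: 4.13
position: [0.577, 0.2642, 0.1113]
tcp_rot: [[-0.97, 0.241, 0.004], [0.241, 0.97, 0.001], [-0.003, 0.002, -1.0]]
force: [-0.8, -0.4, 0.3]
opening: 0.001
grasp_force: 0.0
```

move_arm([
  {"xyz": [0, 0, 0], "roll": 0, "grip": 0},
  {"xyz": [0, 0, 0], "roll": 0, "grip": 0},
  {"xyz": [0, 0, 0], "roll": 0, "grip": 0},
  {"xyz": [0, 0, 0], "roll": 0, "grip": 0},
  {"xyz": [0, 0, 0], "roll": 0, "grip": 0},
])

```text
time_s: 4.55
position: [0.5756, 0.2638, 0.1093]
tcp_rot: [[-0.97, 0.241, -0.0], [0.241, 0.97, -0.0], [0.0, -0.0, -1.0]]
force: [-0.1, -0.0, -0.3]
opening: 0.005
grasp_force: 0.0
```

move_arm([
  {"xyz": [0, 0, 0], "roll": 0, "grip": 0},
  {"xyz": [0, 0, 0], "roll": 0, "grip": 0},
  {"xyz": [0, 0, 0], "roll": 0, "grip": 0},
  {"xyz": [0, 0, 0], "roll": 0, "grip": 0},
  {"xyz": [0, 0, 0], "roll": 0, "grip": 0},
])

```text
time_s: 4.97
position: [0.5757, 0.2638, 0.1092]
tcp_rot: [[-0.97, 0.241, -0.0], [0.241, 0.97, -0.0], [0.0, -0.0, -1.0]]
force: [0.4, 0.1, -0.4]
opening: 0.006
grasp_force: 0.0
```

move_arm([
  {"xyz": [0, 0, 0], "roll": 0, "grip": 0},
  {"xyz": [0, 0, 0], "roll": 0, "grip": 0},
  {"xyz": [0, 0, 0], "roll": 0, "grip": 0},
  {"xyz": [0, 0, 0], "roll": 0, "grip": 0},
  {"xyz": [0, 0, 0], "roll": 0, "grip": 0},
])

```text
time_s: 5.38
position: [0.5757, 0.2638, 0.1092]
tcp_rot: [[-0.97, 0.241, -0.0], [0.241, 0.97, -0.0], [-0.0, -0.0, -1.0]]
force: [0.3, -0.3, -0.3]
opening: 0.002
grasp_force: 0.0
```

move_arm([
  {"xyz": [0, 0, 0], "roll": 0, "grip": 0},
  {"xyz": [0, 0, 0], "roll": 0, "grip": 0},
  {"xyz": [0, 0, 0], "roll": 0, "grip": 0},
  {"xyz": [0, 0, 0], "roll": 0, "grip": 0},
  {"xyz": [0, 0, 0], "roll": 0, "grip": 0},
])

```text
time_s: 5.8
position: [0.5757, 0.2638, 0.1092]
tcp_rot: [[-0.97, 0.241, -0.0], [0.241, 0.97, -0.0], [0.0, -0.0, -1.0]]
force: [-0.3, 0.3, -0.2]
opening: 0.004
grasp_force: 0.0
```

move_arm([
  {"xyz": [0, 0, 0], "roll": 0, "grip": 0},
  {"xyz": [0, 0, 0], "roll": 0, "grip": 0},
  {"xyz": [0, 0, 0], "roll": 0, "grip": 0},
  {"xyz": [0, 0, 0], "roll": 0, "grip": 0},
  {"xyz": [0, 0, 0], "roll": 0, "grip": 0},
])

```text
time_s: 6.22
position: [0.5757, 0.2638, 0.1093]
tcp_rot: [[-0.97, 0.241, 0.0], [0.241, 0.97, -0.0], [-0.0, 0.0, -1.0]]
force: [-0.9, 0.1, 0.8]
opening: 0.007
grasp_force: 0.0
```

move_arm([
  {"xyz": [0, 0, 0], "roll": 0, "grip": 0},
  {"xyz": [0, 0, -15], "roll": 0, "grip": 0},
  {"xyz": [0, 0, -30], "roll": 0, "grip": 0},
  {"xyz": [0, 0, -35], "roll": 0, "grip": 0},
  {"xyz": [0, 0, -35], "roll": 0, "grip": 0},
])

```text
time_s: 6.63
position: [0.575, 0.2636, 0.2247]
tcp_rot: [[-0.97, 0.241, -0.002], [0.241, 0.97, -0.001], [0.002, -0.001, -1.0]]
force: [0.9, -0.2, 0.5]
opening: 0.006
grasp_force: 0.0
```

move_arm([
  {"xyz": [0, 0, -15], "roll": 0, "grip": 0},
  {"xyz": [0, 0, 0], "roll": 0, "grip": 0},
  {"xyz": [-14, -26, 0], "roll": 0, "grip": 0},
  {"xyz": [-14, -26, 0], "roll": 0, "grip": 0},
  {"xyz": [-14, -26, 0], "roll": 0, "grip": 0},
])

```text
time_s: 7.05
position: [0.5967, 0.1775, 0.238]
tcp_rot: [[-0.971, 0.24, -0.002], [0.24, 0.971, -0.0], [0.002, -0.001, -1.0]]
force: [0.3, 1.2, 0.8]
opening: 0.001
grasp_force: 0.0
```

move_arm([
  {"xyz": [-14, -26, 0], "roll": 0, "grip": 0},
  {"xyz": [-14, -26, 0], "roll": 0, "grip": 0},
  {"xyz": [-14, -26, 0], "roll": 0, "grip": 0},
  {"xyz": [-14, -26, 0], "roll": 0, "grip": 0},
  {"xyz": [-14, -26, 0], "roll": 0, "grip": 0},
])

```text
time_s: 7.47
position: [0.6334, 0.0336, 0.2376]
tcp_rot: [[-0.97, 0.241, -0.003], [0.241, 0.97, 0.0], [0.003, -0.0, -1.0]]
force: [0.0, 1.3, 0.1]
opening: 0.007
grasp_force: 0.0
```

move_arm([
  {"xyz": [0, 0, 0], "roll": 0, "grip": 0},
  {"xyz": [0, 0, 0], "roll": 0, "grip": 0},
  {"xyz": [0, 0, 0], "roll": 0, "grip": 0},
])

```text
time_s: 7.72
position: [0.6333, 0.0353, 0.238]
tcp_rot: [[-0.97, 0.242, -0.003], [0.242, 0.97, 0.001], [0.003, 0.0, -1.0]]
force: [0.7, 0.5, 0.4]
opening: 0.001
grasp_force: 0.0
```

move_arm([
  {"xyz": [0, 0, 25], "roll": 0, "grip": 0},
  {"xyz": [0, 0, 35], "roll": 0, "grip": 0},
  {"xyz": [0, 0, 30], "roll": 0, "grip": 0},
  {"xyz": [0, 0, 18], "roll": 0, "grip": 0},
  {"xyz": [0, 0, 8], "roll": 0, "grip": 0},
])

```text
time_s: 8.13
position: [0.6311, 0.037, 0.1195]
tcp_rot: [[-0.971, 0.239, -0.007], [0.239, 0.971, 0.001], [0.007, -0.001, -1.0]]
force: [-0.3, 0.1, -0.2]
opening: 0.005
grasp_force: 0.0
```

move_arm([
  {"xyz": [0, 0, 0], "roll": 0, "grip": 0},
  {"xyz": [0, 0, 0], "roll": 0, "grip": 0},
  {"xyz": [0, 0, 0], "roll": 0, "grip": 0},
  {"xyz": [0, 0, 0], "roll": 0, "grip": 0},
  {"xyz": [0, 0, 0], "roll": 0, "grip": 0},
])

```text
time_s: 8.55
position: [0.6351, 0.035, 0.1249]
tcp_rot: [[-0.97, 0.241, 0.003], [0.241, 0.97, -0.0], [-0.003, 0.0, -1.0]]
force: [0.1, 0.3, -0.5]
opening: 0.003
grasp_force: 0.0
```

move_arm([
  {"xyz": [0, 0, 0], "roll": 0, "grip": 0},
  {"xyz": [0, 0, 0], "roll": 0, "grip": 0},
  {"xyz": [0, 0, 0], "roll": 0, "grip": 0},
  {"xyz": [0, 0, 0], "roll": 0, "grip": 0},
  {"xyz": [0, 0, 0], "roll": 0, "grip": 0},
])

```text
time_s: 8.97
position: [0.6342, 0.0349, 0.1233]
tcp_rot: [[-0.97, 0.242, 0.0], [0.242, 0.97, 0.0], [-0.0, 0.0, -1.0]]
force: [-0.7, 0.3, -0.1]
opening: 0.005
grasp_force: 0.0
```

move_arm([
  {"xyz": [0, 0, 0], "roll": 0, "grip": 0},
  {"xyz": [0, 0, 0], "roll": 0, "grip": 0},
  {"xyz": [0, 0, 0], "roll": 0, "grip": 0},
  {"xyz": [0, 0, 0], "roll": 0, "grip": 0},
  {"xyz": [0, 0, 0], "roll": 0, "grip": 0},
])

```text
time_s: 9.38
position: [0.6341, 0.0349, 0.1232]
tcp_rot: [[-0.97, 0.241, -0.0], [0.241, 0.97, 0.0], [0.0, -0.0, -1.0]]
force: [0.8, 0.7, -0.2]
opening: 0.006
grasp_force: 0.0
```

move_arm([
  {"xyz": [0, 0, 0], "roll": 0, "grip": 0},
  {"xyz": [0, 0, 0], "roll": 0, "grip": 0},
  {"xyz": [0, 0, 0], "roll": 0, "grip": 0},
  {"xyz": [0, 0, 0], "roll": 0, "grip": 0},
  {"xyz": [0, 0, 0], "roll": 0, "grip": 0},
])

```text
time_s: 9.8
position: [0.6342, 0.0349, 0.1233]
tcp_rot: [[-0.97, 0.241, 0.0], [0.241, 0.97, -0.0], [-0.0, 0.0, -1.0]]
force: [-0.9, -0.9, 0.1]
opening: 0.004
grasp_force: 0.0
```

move_arm([
  {"xyz": [0, 0, 0], "roll": 0, "grip": 0},
  {"xyz": [0, 0, 0], "roll": 0, "grip": 0},
  {"xyz": [0, 0, 0], "roll": 0, "grip": 0},
  {"xyz": [0, 0, 0], "roll": 0, "grip": 0},
  {"xyz": [0, 0, 0], "roll": 0, "grip": 0},
])

```text
time_s: 10.22
position: [0.6342, 0.0349, 0.1233]
tcp_rot: [[-0.97, 0.241, 0.0], [0.241, 0.97, -0.0], [-0.0, 0.0, -1.0]]
force: [0.5, -0.3, 0.6]
opening: 0.005
grasp_force: 0.0
```

move_arm([
  {"xyz": [0, 0, 0], "roll": 0, "grip": 0},
  {"xyz": [0, 0, 0], "roll": 0, "grip": 0},
  {"xyz": [0, 0, 0], "roll": 0, "grip": 0},
  {"xyz": [0, 0, 0], "roll": 0, "grip": 0},
  {"xyz": [0, 0, 0], "roll": 0, "grip": 0},
])

```text
time_s: 10.63
position: [0.6342, 0.0349, 0.1233]
tcp_rot: [[-0.97, 0.241, 0.0], [0.241, 0.97, -0.0], [-0.0, -0.0, -1.0]]
force: [0.9, -1.0, 0.5]
opening: 0.009
grasp_force: 0.0
```

move_arm([
  {"xyz": [0, 0, -15], "roll": 0, "grip": 0},
  {"xyz": [0, 0, -30], "roll": 0, "grip": 0},
  {"xyz": [0, 0, -35], "roll": 0, "grip": 0},
  {"xyz": [0, 0, -25], "roll": 0, "grip": 0},
  {"xyz": [0, 0, -10], "roll": 0, "grip": 0},
])

```text
time_s: 11.05
position: [0.6363, 0.0348, 0.2427]
tcp_rot: [[-0.97, 0.241, 0.008], [0.241, 0.97, -0.001], [-0.008, 0.001, -1.0]]
force: [1.0, -0.6, 0.6]
opening: 0.005
grasp_force: 0.0
```

move_arm([
  {"xyz": [0, 0, 0], "roll": 0, "grip": 0},
  {"xyz": [2, -20, 0], "roll": 0, "grip": 0},
  {"xyz": [2, -28, 0], "roll": 0, "grip": 0},
  {"xyz": [2, -28, 0], "roll": 0, "grip": 0},
  {"xyz": [3, -28, 0], "roll": 0, "grip": 0},
])

```text
time_s: 11.47
position: [0.5987, -0.0642, 0.2357]
tcp_rot: [[-0.971, 0.24, -0.004], [0.24, 0.971, 0.001], [0.004, 0.0, -1.0]]
force: [0.0, -0.4, -0.4]
opening: 0.001
grasp_force: 0.0
```

move_arm([
  {"xyz": [3, -28, 0], "roll": 0, "grip": 0},
  {"xyz": [3, -28, 0], "roll": 0, "grip": 0},
  {"xyz": [3, -28, 0], "roll": 0, "grip": 0},
  {"xyz": [2, -28, 0], "roll": 0, "grip": 0},
  {"xyz": [2, -28, 0], "roll": 0, "grip": 0},
])

```text
time_s: 11.88
position: [0.552, -0.197, 0.2357]
tcp_rot: [[-0.97, 0.241, -0.004], [0.241, 0.97, 0.002], [0.005, 0.001, -1.0]]
force: [0.5, -0.2, -0.4]
opening: 0.004
grasp_force: 0.0
```

move_arm([
  {"xyz": [2, -21, 0], "roll": 0, "grip": 0},
  {"xyz": [0, -12, 0], "roll": 0, "grip": 0},
  {"xyz": [0, 0, 0], "roll": 0, "grip": 0},
  {"xyz": [0, 0, 0], "roll": 0, "grip": 0},
  {"xyz": [0, 0, 0], "roll": 0, "grip": 0},
])

```text
time_s: 12.3
position: [0.5439, -0.2267, 0.2374]
tcp_rot: [[-0.971, 0.241, -0.001], [0.241, 0.971, 0.002], [0.002, 0.001, -1.0]]
force: [0.6, 0.4, -0.7]
opening: 0.004
grasp_force: 0.0
```

move_arm([
  {"xyz": [0, 0, 25], "roll": 0, "grip": 0},
  {"xyz": [0, 0, 35], "roll": 0, "grip": 0},
  {"xyz": [0, 0, 28], "roll": 0, "grip": 0},
  {"xyz": [0, 0, 17], "roll": 0, "grip": 0},
  {"xyz": [0, 0, 8], "roll": 0, "grip": 0},
])

```text
time_s: 12.72
position: [0.5428, -0.2252, 0.1223]
tcp_rot: [[-0.971, 0.239, -0.005], [0.239, 0.971, 0.004], [0.005, 0.002, -1.0]]
force: [0.3, 0.1, 0.4]
opening: 0.007
grasp_force: 0.0
```

move_arm([
  {"xyz": [0, 0, 0], "roll": 0, "grip": 0},
  {"xyz": [0, 0, 0], "roll": 0, "grip": 0},
  {"xyz": [0, 0, 0], "roll": 0, "grip": 0},
  {"xyz": [0, 0, 0], "roll": 0, "grip": 0},
  {"xyz": [0, 0, 0], "roll": 0, "grip": 0},
])

```text
time_s: 13.13
position: [0.5448, -0.2285, 0.1267]
tcp_rot: [[-0.97, 0.241, 0.002], [0.241, 0.97, -0.002], [-0.003, -0.001, -1.0]]
force: [-0.7, 0.1, 0.4]
opening: 0.007
grasp_force: 0.0
```

move_arm([
  {"xyz": [0, 0, 0], "roll": 0, "grip": 0},
  {"xyz": [0, 0, 0], "roll": 0, "grip": 0},
  {"xyz": [0, 0, 0], "roll": 0, "grip": 0},
  {"xyz": [0, 0, 0], "roll": 0, "grip": 0},
  {"xyz": [0, 0, 0], "roll": 0, "grip": 0},
])

```text
time_s: 13.55
position: [0.544, -0.2281, 0.1253]
tcp_rot: [[-0.97, 0.242, 0.0], [0.242, 0.97, -0.0], [-0.0, 0.0, -1.0]]
force: [-0.2, -0.3, -0.1]
opening: 0.003
grasp_force: 0.0
```

move_arm([
  {"xyz": [0, 0, 0], "roll": 0, "grip": 0},
  {"xyz": [0, 0, 0], "roll": 0, "grip": 0},
  {"xyz": [0, 0, 0], "roll": 0, "grip": 0},
  {"xyz": [0, 0, 0], "roll": 0, "grip": 0},
  {"xyz": [0, 0, 0], "roll": 0, "grip": 0},
])

```text
time_s: 13.97
position: [0.544, -0.2281, 0.1252]
tcp_rot: [[-0.97, 0.241, -0.0], [0.241, 0.97, 0.0], [0.0, 0.0, -1.0]]
force: [0.2, -0.4, 0.1]
opening: 0.005
grasp_force: 0.0
```

move_arm([
  {"xyz": [0, 0, 0], "roll": 0, "grip": 0},
  {"xyz": [0, 0, 0], "roll": 0, "grip": 0},
  {"xyz": [0, 0, 0], "roll": 0, "grip": 0},
  {"xyz": [0, 0, 0], "roll": 0, "grip": 0},
  {"xyz": [0, 0, 0], "roll": 0, "grip": 0},
])

```text
time_s: 14.38
position: [0.544, -0.2281, 0.1253]
tcp_rot: [[-0.97, 0.241, -0.0], [0.241, 0.97, -0.0], [0.0, -0.0, -1.0]]
force: [-0.0, -0.0, -0.0]
opening: 0.004
grasp_force: 0.0
```

move_arm([
  {"xyz": [0, 0, 0], "roll": 0, "grip": 0},
  {"xyz": [0, 0, 0], "roll": 0, "grip": 0},
  {"xyz": [0, 0, 0], "roll": 0, "grip": 0},
  {"xyz": [0, 0, 0], "roll": 0, "grip": 0},
  {"xyz": [0, 0, 0], "roll": 0, "grip": 0},
])

```text
time_s: 14.8
position: [0.544, -0.2281, 0.1253]
tcp_rot: [[-0.97, 0.241, 0.0], [0.241, 0.97, -0.0], [-0.0, -0.0, -1.0]]
force: [-0.5, 0.6, 0.8]
opening: 0.005
grasp_force: 0.0
```

move_arm([
  {"xyz": [0, 0, 0], "roll": 0, "grip": 0},
  {"xyz": [0, 0, 0], "roll": 0, "grip": 0},
  {"xyz": [0, 0, 0], "roll": 0, "grip": 0},
  {"xyz": [0, 0, 0], "roll": 0, "grip": 0},
  {"xyz": [0, 0, 0], "roll": 0, "grip": 0},
])

```text
time_s: 15.22
position: [0.544, -0.2281, 0.1253]
tcp_rot: [[-0.97, 0.241, 0.0], [0.241, 0.97, -0.0], [-0.0, -0.0, -1.0]]
force: [0.0, 0.4, 0.2]
opening: 0.006
grasp_force: 0.0
```

move_arm([
  {"xyz": [0, 0, -15], "roll": 0, "grip": 0},
  {"xyz": [0, 0, -30], "roll": 0, "grip": 0},
  {"xyz": [0, 0, -35], "roll": 0, "grip": 0},
  {"xyz": [0, 0, -35], "roll": 0, "grip": 0},
  {"xyz": [0, 0, -35], "roll": 0, "grip": 0},
])

```text
time_s: 15.63
position: [0.5436, -0.2278, 0.2766]
tcp_rot: [[-0.97, 0.241, -0.001], [0.241, 0.97, 0.0], [0.001, 0.0, -1.0]]
force: [1.2, 0.9, -0.3]
opening: 0.005
grasp_force: 0.0
```

move_arm([
  {"xyz": [0, 0, -30], "roll": 0, "grip": 0},
  {"xyz": [0, 0, -20], "roll": 0, "grip": 0},
  {"xyz": [0, 0, -10], "roll": 0, "grip": 0},
  {"xyz": [0, 0, 0], "roll": 0, "grip": 0},
  {"xyz": [0, 0, 0], "roll": 0, "grip": 0},
])

```text
time_s: 16.05
position: [0.5436, -0.2278, 0.3346]
tcp_rot: [[-0.97, 0.241, -0.001], [0.241, 0.97, 0.001], [0.001, 0.0, -1.0]]
force: [0.8, 0.4, 0.7]
opening: 0.001
grasp_force: 0.0
```

move_arm([
  {"xyz": [0, 0, 0], "roll": 0, "grip": 0},
  {"xyz": [0, 0, 0], "roll": 0, "grip": 0},
  {"xyz": [0, 0, 0], "roll": 0, "grip": 0},
  {"xyz": [0, 0, 0], "roll": 0, "grip": 0},
  {"xyz": [0, 0, 0], "roll": 0, "grip": 0},
])

```text
time_s: 16.47
position: [0.5438, -0.228, 0.3344]
tcp_rot: [[-0.97, 0.241, -0.001], [0.241, 0.97, 0.001], [0.001, 0.0, -1.0]]
force: [-0.1, 0.6, 0.6]
opening: 0.007
grasp_force: 0.0
```

The hand is now 25 cm above the pan and further still from the egg and the cup, so I'll hand in.

```bash
python3 -c "
from rig import bot
print(bot.hand_in())"
```

```text
the job is handed in; nothing more can be done
None
```

I pointed at the brown egg, the yellow cup and the milk pan in that order, about 2.5 s each with the fingertips about 26 mm above, felt no contact, finished with the hand 25 cm above the pan, and handed the job in; no verdict came back.

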